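# Size a jar on the sliding-jaw gauge

### The job

Size the jar with the orange label for its gift sleeve: stand it upright in the middle of the gauge's bed, between the two jaws, with its label squarely facing the arrow side, and let go of it. Then slide the blue-tabbed jaw gently shut on it until the dial pointer rests in the green band, never letting it reach the red, and leave the jar clamped like that. Do not knock the other two jars about.

Things in the scene. Friction and masses are not known exactly. Their poses are not given: they have to be found in the camera images.
- gauge: Sizing gauge, fixed: a light-wood bed 110 mm (x) by 370 mm (y), top 18 mm above the counter. Origin at counter level on its long middle line x = 0, 5 mm to +y of the bed's middle. The jaw is at the -y end and closes towards +y; an anvil head with a dial is at the +y end. The +x side is the arrow side: an orange arrow on the bed (at y = 25 mm) points to +x. 'In the middle' means on the line x = 0.
- pad_mid (a point): Mean place (fixed in the gauge, y = 42 mm) of the front of the anvil's steel pad, 36 mm wide, 24 to 56 mm above the counter. The true pad is up to 14 mm to either side along y, differs each time, and is not measured: feel for it. The pad gives up to 9 mm on a spring, 1.2 N per mm. The grey head (84 by 80 mm, 60 mm high, dial on top) starts 18 mm behind the pad's front and is clamped.
- jaw: Sliding jaw. Origin on the middle of its steel face, at bed height; axes as the gauge's (+y closes). It starts at gauge y = -95 to -70 mm and can travel to +40 mm. Face 50 mm wide, 43 mm high above the bed; aluminium carriage behind it, 66 mm long and 15 mm high. Slides stiffly (about 9 N) and stays where it is left, also against the pad's spring.
- jaw_grip (a point): Where to take the jaw: centre of the blue upright tab, 24 mm (gauge x) by 14 mm (gauge y), 45 mm behind the jaw's face; the point is 60 mm above the bed (78 mm above the counter), 12 mm below the tab's top.
- pointer (a joint): Dial pointer reading in rad: 0 with the pad untouched; 0.2 rad for each mm that the pad is pushed in, clockwise seen from above. Green band 0.5 to 1.0 rad (pad in 2.5 to 5 mm, 3 to 6 N); red from 1.4 rad (7 mm, 8.4 N). Black pointer 28 mm long on a white dial 68 mm across, face up on the head; in mid-green it points to the gauge's +x.
- jar_orange: The jar to size: square-sided pale glass jar, 46 mm deep (its x), 56 mm wide (its y; this width goes between the jaws), body 70 mm high, with a round wooden lid 42 mm across to 88 mm; 0.16 to 0.26 kg (empty). Origin: centre of the underside, z up; +x is the way the label faces. Orange label on that face, and an orange strip on the lid from its middle towards the label side.
- jar_orange_label (a point): Middle of the orange label, 23 mm from the jar's axis along its +x, 34 mm above its underside.
- jar_blue: Bystander: same pale jar with a blue label; origin as for the orange one.
- jar_green: Bystander: same pale jar with a green label; origin as for the orange one.
There are look-alikes about, which are no part of the job. Leave any yellow look-alike of the jar_orange alone.

How it is judged (in metres and radians):
On the way:
1. the orange-labelled jar stands upright on the bed between the jaws, within 15 mm of the middle line, its label facing the arrow side within 0.35 rad, and the fingers have let go of it (x of jar_orange in the frame of gauge between -0.015 and 0.015 m and z of jar_orange in the frame of gauge between 0.014 and 0.023 m and x of jar_orange_label in the frame of gauge above 0.005 m and angle between jar_orange's own z axis and vertical below 0.08 rad and y of jar_orange in the frame of jaw above 0.02 m and y of jar_orange in the frame of pad_mid below 0 m and angle between the x axis of jar_orange and the x axis of gauge, either way round below 0.35 rad and contact force between the fingers and jar_orange below 0.1 N), for 0.2 s.
At the end, for the whole second after the job is handed in: The jar stands upright on the bed (tilt under 0.08 rad) at rest between the jaw and the pad, within 15 mm of the bed's middle line, its label facing the arrow side within 0.12 rad; the sliding jaw presses on it (over 0.3 N) and the pointer rests in the green band (0.5 to 1.0 rad) (x of jar_orange in the frame of gauge between -0.015 and 0.015 m and z of jar_orange in the frame of gauge between 0.014 and 0.023 m and x of jar_orange_label in the frame of gauge above 0.005 m and angle between jar_orange's own z axis and vertical below 0.08 rad and y of jar_orange in the frame of jaw above 0.02 m and y of jar_orange in the frame of pad_mid below 0 m and angle between the x axis of jar_orange and the x axis of gauge, either way round below 0.12 rad and value of joint pointer between 0.5 and 1 rad and contact force between jaw and jar_orange above 0.3 N and linear speed of jar_orange below 0.02 m/s); the robot touches nothing.
It fails at once if the jar is squeezed until the pointer reaches the red (1.4 rad) (value of joint pointer above 1.4 rad).
It fails at once if another jar is moved by more than 30 mm (distance of any of jar_blue, jar_green from where it was at the start of the episode above 0.03 m).
It also fails if it takes over 64 s, if anything falls off the work surface, if the arm or the gripper's body presses on something with over 40 N, if the wrist force passes 120 N, or if a joint passes its speed limit or range.

### The arm

A 7-joint arm with a two-finger parallel gripper is mounted at the origin on the work surface. World frame = base frame: x ahead of the robot, y to its left, z up, the work surface at z = 0. Lengths are in mm, angles in rad, forces in N, time in s.
With the tool pointing down it reaches from about 400 to 875 mm from the base axis. Payload 6.5 kg.
Tool frame: the origin (TCP) lies midway between the tips of the shut fingers; the grasp point (between the pads) lies 19 mm behind it; z points along the fingers, y is the line along which they close (so a half turn about z gives the same grasp; the last joint's range is limited). The gripper opens to 88 mm and grips with 3 to 60 N. Pads are 18 mm wide; open, the fingers measure 123 mm over their backs; the gripper's body (75 mm by 187 mm) begins 45 mm behind the grasp point.
Start: joints at [1.271, 0.536, -0.004, 1.538, 0.003, 1.067, -0.071], TCP at [150.585, -632.309, 199.316] pointing down, gripper open.
Joint ranges: [-2.7, 2.7], [-0.37, 2.16], [-1.27, 1.26], [0.24, 2.4], [-1.31, 4.45], [0.19, 1.91], [-2.76, 2.76]. Speed limits (rad/s): [2.39, 2.39, 3.14, 3.14, 3.14, 3.14, 3.14].

### API

Orientations are given as a unit quaternion [w, x, y, z].
In Python, from rig import sensors, vision, ticket gives the robot as it stands.
- The arm moves only by the tool play_rows, never from a script. Its argument "plan" is a list of rows, each a list of 3 entries, a list of its own where there are three numbers: the shift along the world's x, y, z in cm, then the turn about the world's z in rad, then the closure, from -1 (fully open) to 1 (shut). In form: [[[dx, dy, dz], yaw, fingers], ...]. A call has 1 to 20 rows; each row shifts and turns the commanded pose from where the row before left it; what a row does not reach is not made up. A row lasts 1/8 s, in which the tool goes at most 62.5 mm and 10.7 degrees, less where a joint would pass 70% of its speed; a pose out of reach is approached as far as the arm can. A call is refused whole if a number of a shift passes 6.25 or a number of a turn 0.188, either way. A call with a gripper value outside its range is refused whole. The fingers move at their own pace and stop on an object; the grip force is fixed at half the most. Time passes only in rows, so rows that do not move let the fingers close. It gives the time, the measured TCP pose, the force, the opening and the grip force at its end, in the units of the state.
- sensors.state(): the state, without advancing time (a new reading comes with each control period).
- vision.grab_frame(name): name is "side" or "top"; returns the picture (480x640x3 uint8, blue, green, red); there is no depth.
- vision.camera_info(name): a dict with "fx", "fy", "cx", "cy" (pixels), "distortion" ([k1, k2, p1, p2, k3] as OpenCV has them; the pictures are not rectified), "rvec" (rotation vector, rad) and "tvec" (3), from world to camera coordinates, as OpenCV has them. Camera axes: x right, y down, z forward; pixel columns grow to the right and rows downward; lengths in mm; the calibration is good to about 2 mm. A picture is of the moment at which its call begins. camera_info takes no time and is no camera call.
- ticket.finish_job(): hands the job in; it is judged then, once.
The state is a dict: "clock": time; "q": joint angles; "joint_vel": joint speeds; "joint_torque": joint torques, N m; "tcp_pos": TCP position; "ee_rot": TCP orientation; "contact_force": force on the tool from outside, world axes, zero at the start; "torque": the same for the moment, N m; "finger_gap": finger opening in mm; "finger_force": force on a finger pad.
Only numpy, scipy, OpenCV 4.12 (cv2) and the standard library are available. Lean on these libraries where they do the work, as an engineer would, in place of code of your own. Each camera call takes 0.05 s, during which the arm holds its last target. There are 200 camera calls.

## Working session

There is one attempt and no reset: what is moved stays moved. The work goes in short steps, Python scripts to look and compute and a tool call to move; the robot and the scene stay as the last step left them, time stands still between calls to the robot, and variables do not carry over. Pictures are saved under pics/ and viewed, at most 12 in all, crops included, and the job is handed in when it is done.

Besides the shell and the picture viewer there is one more tool, called after "Call:" in YAML: its name, and indented under it one key for each argument. play_rows: Moves the arm, as the interface text tells. Its arguments: {"type":"object","properties":{"plan":{"type":"array","items":{"type":"array"}}},"required":["plan"]}

```bash
mkdir -p pics; ls; python3 - <<'E'
from rig import sensors, vision
import cv2
for n in("top","side"):
    cv2.imwrite(f"pics/{n}0.png",vision.grab_frame(n)); print(n,vision.camera_info(n))
print(sensors.state())
E
```

```text
pics
top {'fx': 503.6282107427283, 'fy': 503.6282107427283, 'cx': 321.8104932172059, 'cy': 244.51673785947304, 'distortion': array([-0.09762063,  0.        ,  0.        ,  0.        ,  0.        ]), 'rvec': array([ 2.14857365, -2.12231946,  0.14264959]), 'tvec': array([  84.92893865,  542.69930077, 1027.84295146])}
side {'fx': 561.2046024213898, 'fy': 561.2046024213898, 'cx': 324.7373400796496, 'cy': 246.2628518462931, 'distortion': array([-0.15691976,  0.        ,  0.        ,  0.        ,  0.        ]), 'rvec': array([ 0.57860086, -2.54330973,  1.34423008]), 'tvec': array([ 521.97766079,  129.91200906, 1000.68595758])}
{'clock': 0.1, 'q': array([ 1.27080762,  0.5371019 , -0.00441263,  1.53875417,  0.00260604,
        1.06729907, -0.07118654]), 'joint_vel': array([ 0.00048314, -0.00220998, -0.00201304, -0.0022621 , -0.00075173,
       -0.00014305,  0.00114761]), 'joint_torque': array([ 3.31779629e-03, -5.72083426e+01,  9.94514599e-01, -2.52230126e+01,
       -5.60268410e-02,  1.34607384e-02,  3.17999911e-05]), 'tcp_pos': array([ 150.40639982, -631.73301746,  198.52739251]), 'ee_rot': array([-7.62519947e-04,  9.93171498e-01,  1.16660920e-01, -1.56841941e-04]), 'contact_force': array([ 0.41354208, -0.31904321, -0.65059057]), 'torque': array([ 0.03834017,  0.00570704, -0.01439454]), 'finger_force': 0.0, 'finger_gap': 88.06864756737308}
```

View pics/top0.png

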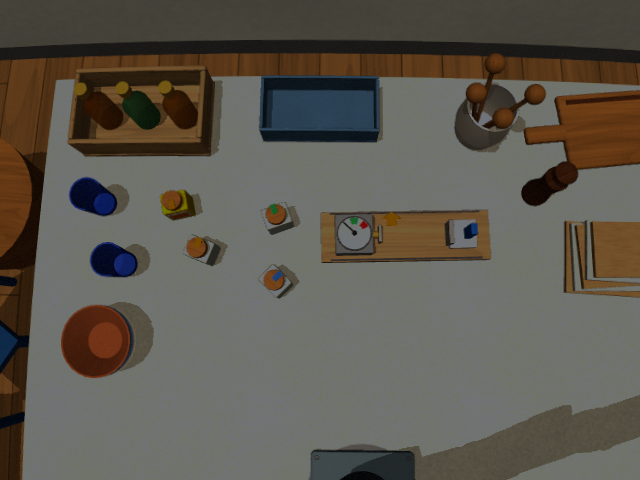

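View pics/side0.png

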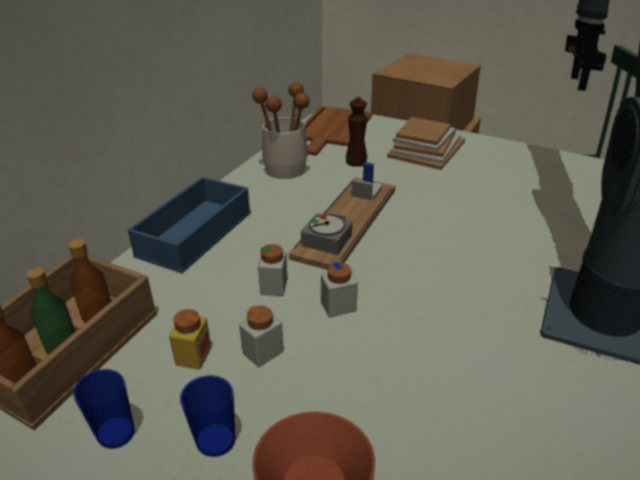

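The top view shows these candidates for the target:
- pale jar at (202,249), with an orange-ish lid strip
- yellow look-alike at (176,205)
- green jar at (277,216)
- blue jar at (274,281)

The gauge lies at about (405,236), with its jaw on the right. I choose (202,249) and will check it in a crop.

```bash
cat > h.py <<'E'
import cv2, numpy as np
from rig import vision
def cam(n):
    c=vision.camera_info(n); K=np.array([[c['fx'],0,c['cx']],[0,c['fy'],c['cy']],[0,0,1.]])
    return K,c['distortion'],cv2.Rodrigues(c['rvec'])[0],np.array(c['tvec']),c['rvec']
def ray(n,uv,z):
    K,d,R,t,_=cam(n); p=cv2.undistortPoints(np.array(uv,float).reshape(-1,1,2),K,d).reshape(-1,2)
    D=np.c_[p,np.ones(len(p))]@R; C=-R.T@t
    return C+D*((z-C[2])/D[:,2])[:,None]
def pix(n,P):
    K,d,R,t,r=cam(n); return cv2.projectPoints(np.array(P,float).reshape(-1,1,3),r,t,K,d)[0].reshape(-1,2)
E
python3 - <<'E'
from h import *
a=cv2.imread('pics/top0.png'); s=cv2.imread('pics/side0.png')
g=lambda i:np.clip(i.astype(float)*1.6,0,255).astype('uint8')
f=lambda i,x,y,w,h,W,H:cv2.resize(g(i[y:y+h,x:x+w]),(W,H),interpolation=cv2.INTER_CUBIC)
A=f(a,155,180,100,75,400,300); B=f(s,160,290,140,105,400,300)
C=f(a,315,195,180,75,800,300)
cv2.imwrite('pics/crop.png',np.vstack([np.hstack([A,B]),C]))
print(ray('top',[(202,249)],88),ray('top',[(321,212),(489,210),(490,259),(321,262)],18))
E
```

```text
[[522.59043071 335.86463659  88.        ]] [[ 617.28173057   94.76951263   18.        ]
 [ 626.31602447 -275.983216     18.        ]
 [ 517.3891442  -274.06987246   18.        ]
 [ 506.97470753   93.25361331   18.        ]]
```

View pics/crop.png

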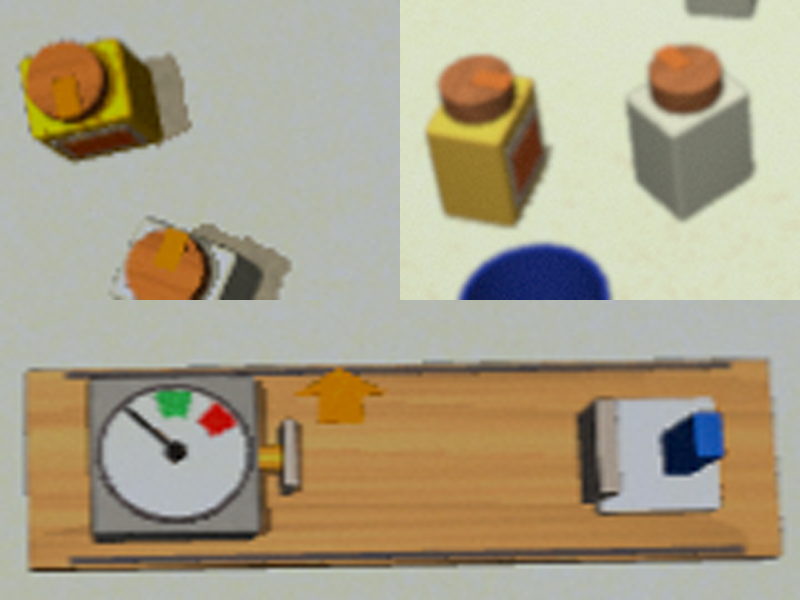

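The crop confirms it: the pale jar at (202,249) has an orange strip on its lid pointing up and slightly right. The other one is yellow. The dial pointer is at zero and the green band points to +x. Next I measure the jar and the gauge.

```bash
cat > m.py <<'E'
from h import *
def lid(a,x0,y0,w,h):
    c=a[y0:y0+h,x0:x0+w]; H=cv2.cvtColor(c,cv2.COLOR_BGR2HSV)
    m=((H[...,0]<22)&(H[...,1]>110)).astype('uint8')
    n,l,s,_=cv2.connectedComponentsWithStats(m); k=1+s[1:,4].argmax(); m=(l==k).astype('uint8')
    cs,_=cv2.findContours(m,0,1); (cx,cy),r=cv2.minEnclosingCircle(max(cs,key=len))
    st=(m>0)&(H[...,0]>=14); ys,xs=np.nonzero(st)
    return (cx+x0,cy+y0),r,(xs.mean()+x0,ys.mean()+y0) if len(xs) else None,len(xs),s[k],H
E
python3 - <<'E'
from m import *
a=cv2.imread('pics/top0.png')
c,r,s,n,st,H=lid(a,180,228,45,45)
print(c,r,s,n,st); 
print(H[5:30,5:30,0])
C=ray('top',[c],88)[0]; print('lid',C)
if s: S=ray('top',[s],88)[0]; print(S,np.arctan2(*(S-C)[[1,0]]))
K=cv2.cvtColor(a,cv2.COLOR_BGR2HSV)
m=((K[...,0]>95)&(K[...,0]<130)&(K[...,1]>150)&(K[...,2]>110)).astype('uint8'); m[:,:440]=0;m[:200]=0;m[260:]=0
ys,xs=np.nonzero(m);print('tab top',len(xs),xs.min(),xs.max(),ys.min(),ys.max(),ray('top',[(xs.mean(),ys.mean())],90))
# bed edges from wood mask
w=((K[...,0]<25)&(K[...,1]>70)).astype('uint8'); w[:200]=0; w[275:]=0; w[:,:315]=0; w[:,500:]=0
w=cv2.morphologyEx(w,3,np.ones((9,9)))
up=[(x,np.nonzero(w[:,x])[0].min()) for x in range(330,480,5)]; lo=[(x,np.nonzero(w[:,x])[0].max()+1) for x in range(330,480,5)]
for e in(up,lo):
    P=ray('top',e,18); k=np.polyfit(P[:,1],P[:,0],1); print('edge',k,np.abs(np.polyval(k,P[:,1])-P[:,0]).max())
for y in(220,235,250):
    xs=np.nonzero(w[y])[0]; print('ends',ray('top',[(xs.min(),y),(xs.max()+1,y)],18))
# other jars
for n,p in dict(yel=(171,200),gre=(275,214),blu=(274,280)).items(): print(n,ray('top',[p],88))
print('pad',ray('top',[(315+298/4.444,195+(455-300)/4)],56),'jawface',ray('top',[(315+598/4.444,195+150/4)],61))
E
```

```text
(196.515625, 247.171875) 10.517129898071289 (np.float64(196.85462555066078), np.float64(246.7092511013216)) 227 [  6   9  22  21 335]
[[ 45  40  45  48  60  53  54  60  53  43  53  48  41  42  60  48  42  53
   45  41  37  40  70  60  70]
 [ 41  42  41  43  45  42  39  36  38  39  43  45  38  41  38  40  41  43
   37  35  35  40  50  48  60]
 [ 45  45  41  50  45  37  35  30  30  34  30  75  50  45  39  39  43  38
   36  36  38  41  39  45  60]
 [ 68  50  43  43  37  35  60  90  45  28  30  27  22  41  43  45  54  45
   35  35  23  23  25  24  53]
 [ 45  37  37  41  33  53  90  80  60  13  14  15  19  19  19  20  75  68
   23  23  22  22  21  25  23]
 [ 54  40  41  36  35  68  12  12  12  13  13  18  19  19  19  19  18  20
   21  22  21  23  22  22  22]
 [ 60  45  43  30  45  13  13  14  14  14  13  19  19  19  20  19  19  17
   21  30  25  23  21  22  23]
 [ 54  45  45  21  13  13  13  13  14  14  15  19  19  19  19  19  18  14
   13  18  27  30  28  22  24]
 [ 48  45  38  14  13  14  13  13  13  14  18  19  19  19  19  19  15  13
   14  16  19  30  27  30  25]
 [ 43  45  14  13  14
[... 1783 characters left out ...]
 228 230 [[ 569.76311283 -215.86633881   90.        ]]
edge [-2.35934788e-02  6.18748183e+02] 2.1105784555323908
edge [-3.24391331e-02  5.07517623e+02] 1.1687678016870109
ends [[ 599.39642264   94.52349328   18.        ]
 [ 603.8008238  -275.07260808   18.        ]]
ends [[ 566.11398906   94.06591533   18.        ]
 [ 570.33518401 -276.00152093   18.        ]]
ends [[ 533.14242741   93.6129158    18.        ]
 [ 537.17827777 -276.98927895   18.        ]]
yel [[625.12186368 407.01229909  88.        ]]
gre [[596.93003148 187.79627801  88.        ]]
blu [[461.23055746 186.10278931  88.        ]]
pad [[563.6999985  -34.89431946  56.        ]] jawface [[ 567.12360218 -176.30592803   61.        ]]
```

```bash
python3 - <<'E'
from m import *
a=cv2.imread('pics/top0.png'); K=cv2.cvtColor(a,cv2.COLOR_BGR2HSV)
c,r,s,n,st,H=lid(a,180,228,45,45)
m=np.zeros(K.shape[:2],bool); m[228:255,180:212]=True
m&=(K[...,0]>=17)&(K[...,0]<=21)&(K[...,1]>190)
n,l,stt,_=cv2.connectedComponentsWithStats(m.astype('uint8')); k=1+stt[1:,4].argmax(); ys,xs=np.nonzero(l==k)
S=ray('top',np.c_[xs,ys],88)[:,:2]; C=ray('top',[c],88)[0,:2]; mu=S.mean(0)
u,sv,v=np.linalg.svd(S-mu); d=v[0]*np.sign(v[0]@(mu-C)); print(len(xs),'strip mean',mu,'pca yaw',np.arctan2(d[1],d[0]),'via lid',np.arctan2(*(mu-C)[::-1]),'extent',np.ptp((S-mu)@d),np.ptp((S-mu)@[-d[1],d[0]]))
print('cam',-cam('top')[2].T@cam('top')[3],'r exp',np.linalg.norm(np.diff(pix('top',[[526,347,88],[547,347,88]]),axis=0)),r)
print('strip tip guess centre', mu-d*10.5,C)
t=K[222:245,462:484]; print(t[...,0][::3],'\n',t[...,1][::3],'\n',t[...,2][::3])
# body corners: predict
y=np.arctan2(d[1],d[0])
E
```

```text
57 strip mean [536.65480345 346.43818509] pca yaw -0.36114279215107215 via lid -0.09825370600072952 extent 19.78735578560139 11.944692887101768
cam [ 381.63279159   72.57192687 1098.76581506] r exp 10.122877762370377 10.517129898071289
strip tip guess centre [526.83212027 350.14829224] [526.23949541 347.46483351]
[[105 111 105 105 102 111 102  98  98 100 105 100 100  19  16  16  16  16
   16  16  16  16]
 [109 105 105 108  96 106 109 108 113 107 108 108 108 108 109 125  16  16
   17  17  16  16]
 [107 106 110 109 110 110 107 109 111 108 108 108 108 108 107 110  18  18
   18  18  18  18]
 [105 108 113 110 108 108 109 110 111 108 108 108 108 108 107 115  17  16
   17  17  17  17]
 [113 105 111 111 110 110 109 111 110 111 110 108 108 111 113   9  16  16
   16  16  16  16]
 [109 107 115 112 109 108 111 109 110 111 107 109  90  90  15  16  16  16
   17  17  17  16]
 [113 109 109  98 105 100 110 102 111 102 105 109 108 100  30  17  16  17
   16  16  17  17]
 [111 109 109 103 107  98 105 102 111 109 103 109 111  98   0  15  16  16
   16  16  16  17]] 
 [[ 13  15  13  13  11  15  11   9   9 
[... 753 characters left out ...]
6  93  93  91  95 113 113 112
  111 113 111 112]
 [120 120 119 120 117  87  53  39  28  94 109 107 107 105 101  74 111 111
  111 111 111 111]
 [119 104  56  35  35  33  34  34  33  87 111 107 107 106 105  92 114 113
  115 115 114 114]
 [121  98  47  33  33  33  33  35  34  64 110 109 108 108 107  95 114 115
  115 114 115 114]
 [122 116  59  32  33  34  33  34  33  34  48  46  46  47  48  67 110 114
  114 114 114 114]
 [121 119  59  32  37  35  33  35  35  39  75 118 116 115 112 112 111 112
  112 112 113 112]
 [120 119 120 117 119 118 119 117 119 117 118 121 118 116 113 115 115 113
  114 114 114 114]
 [122 121 120 119 119 117 119 117 121 120 118 120 120 116 112 107 115 114
  114 113 113 114]]
```

Call:
play_rows:
  plan:
    - [[3.5, 4.3, 0], 0.049, -1]
    - [[3.5, 4.3, 0], 0.049, -1]
    - [[3.5, 4.3, 0], 0.049, -1]
    - [[3.5, 4.3, 0], 0.049, -1]
    - [[3.5, 4.3, 0], 0.049, -1]
    - [[3.5, 4.3, 0], 0.049, -1]
    - [[3.5, 4.3, 0], 0.049, -1]
    - [[3.5, 4.3, 0], 0.049, -1]
    - [[3.5, 4.3, 0], 0.049, -1]
    - [[3.5, 4.3, 0], 0.049, -1]
    - [[0.3, 5.5, 0], 0.049, -1]
    - [[0.3, 5.5, 0], 0.049, -1]
    - [[0.3, 5.5, 0], 0.049, -1]
    - [[0.3, 5.5, 0], 0.049, -1]
    - [[0.3, 5.5, 0], 0.049, -1]
    - [[0.3, 5.5, 0], 0.049, -1]
    - [[0.3, 5.5, 0], 0.049, -1]
    - [[0.3, 5.5, 0], 0.049, -1]
    - [[0.3, 5.5, 0], 0.049, -1]
    - [[0, 0, 0], 0.045, -1]

```text
clock: 2.6
tcp_pos: [525.5, 298.5, 199.1]
ee_rot: [-0.002, 0.82, 0.572, 0.0]
contact_force: [0.1, 0.1, 0.1]
finger_gap: 87.9
finger_force: 0.0
```

```bash
cat > st.py <<'E'
from rig import sensors
import numpy as np
from scipy.spatial.transform import Rotation as R
s=sensors.state(); w,x,y,z=s['ee_rot']; M=R.from_quat([x,y,z,w]).as_matrix()
print(s['clock'],s['tcp_pos'].round(1),'tooly',np.arctan2(M[1,1],M[0,1]).round(3),'F',s['contact_force'].round(2),s['finger_gap'],s['finger_force'],s['q'].round(2))
E
python3 st.py
```

```text
2.6 [525.5 298.5 199.1] tooly -0.352 F [0.12 0.07 0.15] 87.93881960675229 0.0 [-0.19  0.52 -0.55  1.64  0.3   1.07 -1.18]
```

Call:
play_rows:
  plan:
    - [[0, 2.8, -2], -0.009, -1]
    - [[0, 2.8, -2], 0, -1]
    - [[0, 0, 0], 0, -1]
    - [[0, 0, 0], 0, -1]
    - [[0, 0, 0], 0, -1]

```text
clock: 3.22
tcp_pos: [528.5, 347.5, 160.1]
ee_rot: [0.0, 0.826, 0.564, 0.0]
contact_force: [-0.8, 0.0, 0.1]
finger_gap: 88.3
finger_force: 0.0
```

```bash
python3 st.py; python3 - <<'E'
from h import *
s=vision.grab_frame('side'); t=vision.grab_frame('top')
f=lambda i,x,y,w,h,W,H:cv2.resize(cv2.convertScaleAbs(i[y:y+h,x:x+w],alpha=1.6),(W,H),interpolation=cv2.INTER_CUBIC)
cv2.imwrite('pics/c2.png',np.hstack([f(s,160,170,160,210,400,525),f(t,130,170,160,210,400,525)]))
E
```

```text
3.225 [528.5 347.5 160.1] tooly -0.372 F [-0.82  0.02  0.11] 88.26705256454049 0.0 [-0.29  0.61 -0.53  1.6   0.34  1.03 -1.29]
```

View pics/c2.png

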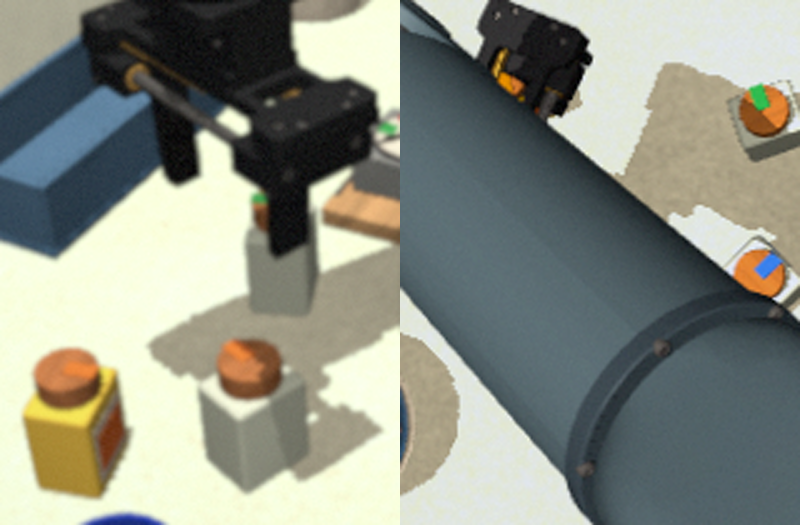

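The side view shows the open gripper above, and the jar's lid at about (260,317) in full-frame pixels. I'll cross-check the jar position from the two views.

```bash
python3 - <<'E'
from m import *
s=cv2.imread('pics/side0.png'); K=cv2.cvtColor(s,cv2.COLOR_BGR2HSV)
m=np.zeros(K.shape[:2],bool); m[300:332,240:280]=1
m&=(K[...,0]<22)&(K[...,1]>110); ys,xs=np.nonzero(m); print('lid bbox',xs.min(),xs.max()+1,ys.min(),ys.max()+1)
t=np.linspace(0,6.28,60)
for z in(88,70):
    p=pix('side',np.c_[527+21*np.cos(t),349+21*np.sin(t),0*t+z]); print(z,p.min(0),p.max(0))
E
```

```text
lid bbox 248 272 306 329
88 [245.25342245 304.93412803] [271.92505942 322.52689602]
70 [246.20080687 313.4135653 ] [272.55343468 331.10532624]
```

Call:
play_rows:
  plan:
    - [[0, 0.1, -4], 0, -1]
    - [[0, 0, -4], 0, -1]
    - [[0, 0, -2.5], 0, -1]
    - [[0, 0, -2.2], 0, -1]
    - [[0, 0, 0], 0, -1]
    - [[0, 0, 0], 0, -0.3]
    - [[0, 0, 0], 0, 0]
    - [[0, 0, 0], 0, 0.3]
    - [[0, 0, 0], 0, 0.6]
    - [[0, 0, 0], 0, 1]
    - [[0, 0, 0], 0, 1]
    - [[0, 0, 0], 0, 1]

```text
clock: 4.82
tcp_pos: [527.6, 349.8, 32.4]
ee_rot: [-0.0, 0.825, 0.565, 0.0]
contact_force: [-1.3, -0.5, 2.2]
finger_gap: 40.8
finger_force: 30.0
```

```bash
python3 st.py
```

```text
4.825 [527.6 349.8  32.4] tooly -0.37 F [-1.27 -0.48  2.23] 40.81382375259666 29.995012879371643 [-0.34  0.77 -0.46  1.67  0.44  0.81 -1.36]
```

Call:
play_rows:
  plan:
    - [[0, 0, 2], 0, 1]
    - [[0, 0, 4], 0, 1]
    - [[0, 0, 5], 0, 1]
    - [[0, 0, 2], 0, 1]
    - [[0, 0, 0], 0, 1]
    - [[0, 0, 0], 0, 1]

```text
clock: 5.58
tcp_pos: [526.6, 348.7, 160.5]
ee_rot: [0.0, 0.825, 0.565, -0.002]
contact_force: [-0.2, 0.3, -2.5]
finger_gap: 41.3
finger_force: 30.0
```

```bash
python3 st.py; python3 - <<'E'
from h import *
s=vision.grab_frame('side')
cv2.imwrite('pics/c3.png',cv2.resize(cv2.convertScaleAbs(s[200:400,130:370],alpha=1.6),(720,600),interpolation=cv2.INTER_CUBIC))
E
```

```text
5.575 [526.6 348.7 160.5] tooly -0.37 F [-0.23  0.27 -2.5 ] 41.25262532828403 29.990944862365723 [-0.29  0.61 -0.53  1.6   0.34  1.03 -1.29]
```

View pics/c3.png

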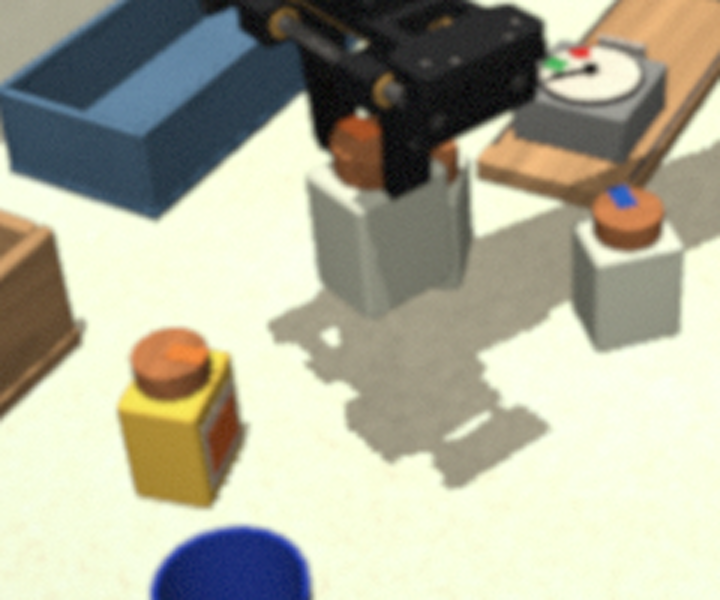

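```bash
python3 - <<'E'
from h import *
c=np.array([526.6,348.7,160.5]); d=np.array([np.cos(-.37),np.sin(-.37),0])
for k in(-23,0,23): 
  for z in (127.5,160.5,197.5,215.5): print(k,z,((pix('side',[c*[1,1,0]+d*k+[0,0,z]])-[130,200])*3).round())
E
```

```text
-23 127.5 [[409. 303.]]
-23 160.5 [[405. 252.]]
-23 197.5 [[401. 191.]]
-23 215.5 [[398. 160.]]
0 127.5 [[381. 282.]]
0 160.5 [[377. 231.]]
0 197.5 [[372. 170.]]
0 215.5 [[369. 140.]]
23 127.5 [[354. 262.]]
23 160.5 [[349. 211.]]
23 197.5 [[343. 151.]]
23 215.5 [[341. 121.]]
```

The jar is held upright. The fingertips sit about 35 mm higher than the reported TCP suggests, so the grip is on the lid (gap 41 mm, lid 42 mm). That grip is good enough to place it. I'll carry it to the gauge.

Call:
play_rows:
  plan:
    - [[0.1, -1, 0], 0.01, 1]
    - [[0.2, -2, 0], 0.02, 1]
    - [[0.3, -3.2, 0], 0.03, 1]
    - [[0.3, -3.5, 0], 0.03, 1]
    - [[0.3, -3.5, 0], 0.03, 1]
    - [[0.3, -3.5, 0], 0.03, 1]
    - [[0.3, -3.5, 0], 0.03, 1]
    - [[0.3, -3.5, 0], 0.03, 1]
    - [[0.3, -3.5, 0], 0.03, 1]
    - [[0.3, -3.5, 0], 0.03, 1]
    - [[0.3, -3.5, 0], 0.03, 1]
    - [[0.3, -3.5, 0], 0.03, 1]
    - [[0.3, -3.0, 0], 0.03, 1]
    - [[0.2, -2.5, 0], 0.03, 1]
    - [[0.2, -1.0, 0], 0.03, 1]
    - [[0, -0.5, 0], 0, 1]
    - [[0, 0, 0], 0, 1]
    - [[0, 0, 0], 0, 1]
    - [[0, 0, 0], 0, 1]

```text
clock: 8.0
tcp_pos: [567.5, -96.6, 162.3]
ee_rot: [-0.0, 0.689, 0.725, 0.0]
contact_force: [0.2, -0.5, -1.7]
finger_gap: 41.3
finger_force: 30.0
```

```bash
python3 st.py; python3 - <<'E'
from h import *
s=vision.grab_frame('side'); t=vision.grab_frame('top')
f=lambda i,x,y,w,h,W,H:cv2.resize(cv2.convertScaleAbs(i[y:y+h,x:x+w],alpha=1.6),(W,H),interpolation=cv2.INTER_CUBIC)
cv2.imwrite('pics/c4.png',np.hstack([f(s,270,120,140,180,450,580),f(t,315,180,120,210,331,580)]))
E
```

```text
8.0 [567.5 -96.6 162.3] tooly 0.051 F [ 0.2  -0.45 -1.74] 41.30629494642531 29.9905863404274 [ 0.52  0.52 -0.58  1.75  0.34  0.97 -0.14]
```

View pics/c4.png

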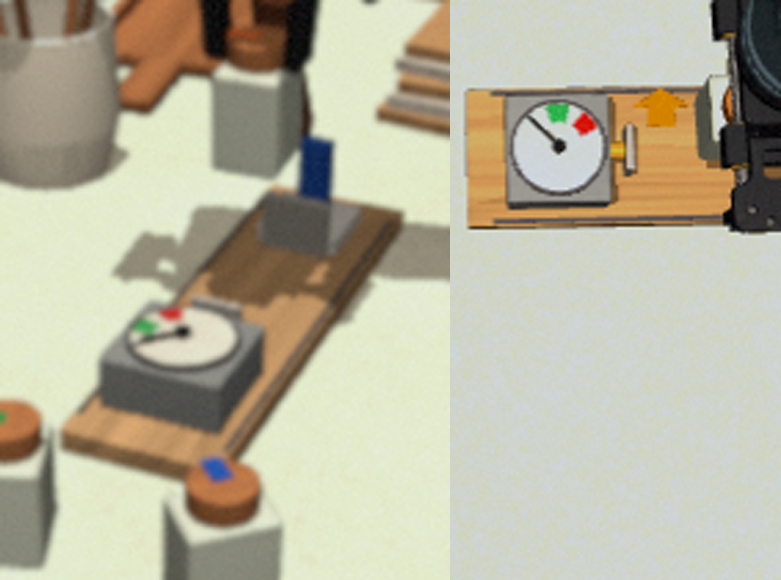

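Call:
play_rows:
  plan:
    - [[-0.15, 0, -2], -0.02, 1]
    - [[0, 0, -4], 0, 1]
    - [[0, 0, -3], 0, 1]
    - [[0, 0, -1.5], 0, 1]
    - [[0, 0, -0.5], 0, 1]
    - [[0, 0, 0], 0, 1]
    - [[0, 0, 0], 0, 1]
    - [[0, 0, 0], 0, 1]

```text
clock: 9.1
tcp_pos: [566.7, -97.4, 53.1]
ee_rot: [0.001, 0.696, 0.718, 0.0]
contact_force: [0.3, 0.7, -2.6]
finger_gap: 41.2
finger_force: 30.0
```

Call:
play_rows:
  plan:
    - [[0, 0, -0.1], 0, 1]
    - [[0, 0, 0], 0, 1]
    - [[0, 0, 0], 0, 1]

```text
clock: 9.48
tcp_pos: [566.0, -97.3, 51.3]
ee_rot: [-0.0, 0.696, 0.718, -0.0]
contact_force: [-0.0, -0.3, -2.3]
finger_gap: 41.1
finger_force: 30.0
```

Call:
play_rows:
  plan:
    - [[0, 0, -0.1], 0, 1]
    - [[0, 0, 0], 0, 1]
    - [[0, 0, 0], 0, 1]

```text
clock: 9.85
tcp_pos: [566.1, -97.3, 50.4]
ee_rot: [0.0, 0.696, 0.718, -0.0]
contact_force: [-0.9, -0.2, 0.1]
finger_gap: 41.6
finger_force: 30.0
```

Call:
play_rows:
  plan:
    - [[0, 0, -0.1], 0, 1]
    - [[0, 0, 0], 0, 1]
    - [[0, 0, 0], 0, 1]

```text
clock: 10.22
tcp_pos: [566.2, -97.3, 50.4]
ee_rot: [0.0, 0.696, 0.718, -0.0]
contact_force: [-4.5, 0.8, 10.1]
finger_gap: 41.3
finger_force: 30.0
```

Call:
play_rows:
  plan:
    - [[0, 0, 0.1], 0, 1]
    - [[0, 0, 0], 0, 1]
    - [[0, 0, 0], 0, -0.2]
    - [[0, 0, 0], 0, -0.5]
    - [[0, 0, 0], 0, -1]
    - [[0, 0, 0], 0, -1]
    - [[0, 0, 0], 0, -1]
    - [[0, 0, 3], 0, -1]
    - [[0, 0, 5], 0, -1]
    - [[0, 0, 4], 0, -1]
    - [[0, -5, 0], 0, -1]
    - [[0, -5, 0], 0, -1]
    - [[0, -4, 0], 0, -1]
    - [[0, 0, 0], 0, -1]
    - [[0, 0, 0], 0, -1]

```text
clock: 12.1
tcp_pos: [566.2, -236.2, 170.3]
ee_rot: [-0.0, 0.696, 0.718, 0.0]
contact_force: [0.8, -0.0, -0.1]
finger_gap: 87.7
finger_force: 0.0
```

```bash
python3 st.py; python3 - <<'E'
from h import *
s=vision.grab_frame('side'); t=vision.grab_frame('top')
cv2.imwrite('pics/t5.png',t);cv2.imwrite('pics/s5.png',s)
f=lambda i,x,y,w,h,W,H:cv2.resize(cv2.convertScaleAbs(i[y:y+h,x:x+w],alpha=1.6),(W,H),interpolation=cv2.INTER_CUBIC)
cv2.imwrite('pics/c5.png',np.hstack([f(s,280,100,130,180,400,554),f(t,315,180,130,180,400,554)]))
E
```

```text
12.1 [ 566.2 -236.2  170.3] tooly 0.031 F [ 0.82 -0.   -0.07] 87.7192044681093 0.0 [ 0.71  0.57 -0.55  1.64  0.33  1.03  0.09]
```

View pics/c5.png

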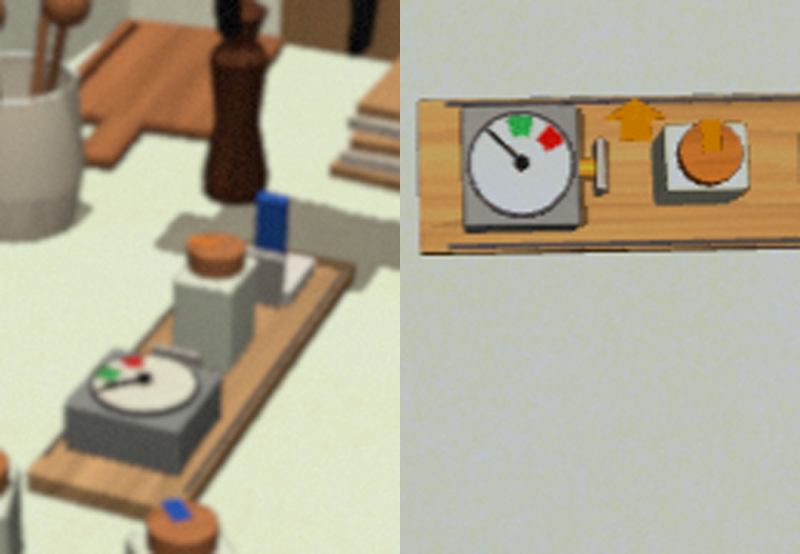

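The jar now stands upright on the bed with its strip pointing to +x, and the pointer is at zero. Next I measure the jar, the pad and the tab.

```bash
python3 - <<'E'
from h import *
a=cv2.imread('pics/t5.png'); K=cv2.cvtColor(a,cv2.COLOR_BGR2HSV)
O=np.array([565.5,-86]); th=.028; Rg=np.array([[np.cos(th),np.sin(th)],[-np.sin(th),np.cos(th)]])
G=lambda p:(Rg@(np.array(p)[:2]-O)).round(1)
x0=315+660/3.077; sub=K[210:250,525-0:560] if 0 else None
# jar crop px: lid centre (710,155) -> 
u,v=315+(710-400)/3.077,180+153/3.077; print(u,v,'lid',G(ray('top',[(u,v)],106)[0]))
m=np.zeros(K.shape[:2],bool); m[215:245,402:430]=1
m&=(K[...,0]>=17)&(K[...,0]<=21)&(K[...,1]>190); n,l,st,_=cv2.connectedComponentsWithStats(m.astype('uint8')); k=1+st[1:,4].argmax(); ys,xs=np.nonzero(l==k)
S=ray('top',np.c_[xs,ys],106)[:,:2]; mu=S.mean(0); d=np.linalg.svd(S-mu)[2][0]; d*=np.sign(d[0]); print(len(xs),'strip',G(mu),'yaw',np.arctan2(d[1],d[0]))
L=((K[...,0]<17)&(K[...,1]>165)).astype('uint8'); M=np.zeros_like(L); M[218:243,403:430]=1; L=((L&M)|(l==k)).astype('uint8')
n,l2,st,_=cv2.connectedComponentsWithStats(L); k=1+st[1:,4].argmax(); print('lid bbox',st[k]); x,y,w,h,_=st[k]; print('lid c',G(ray('top',[(x+w/2-.5,y+h/2-.5)],106)[0]))
# jar top corners z=88 (crop px)
c=[(668,126),(742,122),(748,188),(670,192)]
for p in c: print('corner',G(ray('top',[(315+(p[0]-400)/3.077,180+p[1]/3.077)],88)[0]))
for p in[(607,140),(607,192)]: print('padfront',G(ray('top',[(315+(p[0]-400)/3.077,180+p[1]/3.077)],56)[0]))
b=cv2.imread('pics/top0.png'); Kb=cv2.cvtColor(b,cv2.COLOR_BGR2HSV); t=(abs(Kb[...,0].astype(int)-108)<6)&(Kb[...,1]>180)&(Kb[...,2]>80); t[:215]=0;t[245:]=0;t[:,:462]=0;t[:,485:]=0
ys,xs=np.nonzero(t); P=ray('top',[(xs.mean(),ys.mean())],90)[0]; print('tab',len(xs),xs.min(),xs.max(),ys.min(),ys.max(),P,G(P))
E
```

```text
415.7474813129672 229.72375690607734 lid [ -1.9 -11.4]
62 strip [ 10.9 -11.8] yaw 0.0419934945815306
lid bbox [406 218  20  22 330]
lid c [  0.6 -11. ]
corner [20.  12.7]
corner [ 21.9 -36.8]
corner [-22.6 -38.8]
corner [-24.4  13.1]
padfront [17.2 50.1]
padfront [-18.8  51.3]
tab 56 471 476 224 233 [ 571.29164286 -219.39437924   90.        ] [   2.1 -133.5]
```

Call:
play_rows:
  plan:
    - [[0.3, 1.7, -3], 0, -1]
    - [[0, 0, -4], 0, -1]
    - [[0, 0, -4], 0, -1]
    - [[0, 0, -2.4], 0, -1]
    - [[0, 0, 0], 0, -1]
    - [[0, 0, 0], 0, -0.3]
    - [[0, 0, 0], 0, 0.1]
    - [[0, 0, 0], 0, 0.4]
    - [[0, 0, 0], 0, 0.7]
    - [[0, 0, 0], 0, 1]
    - [[0, 0, 0], 0, 1]

```text
clock: 13.58
tcp_pos: [569.1, -220.3, 36.3]
ee_rot: [0.0, 0.696, 0.718, -0.0]
contact_force: [-0.3, 0.6, 0.0]
finger_gap: 30.1
finger_force: 0.0
```

```bash
python3 st.py; python3 - <<'E'
from h import *
s=vision.grab_frame('side')
cv2.imwrite('pics/c6.png',cv2.resize(cv2.convertScaleAbs(s[100:250,280:430],alpha=1.6),(600,600),interpolation=cv2.INTER_CUBIC))
E
```

```text
13.575 [ 569.1 -220.3   36.3] tooly 0.03 F [-0.26  0.59  0.05] 30.080793784125348 0.0 [ 0.63  0.73 -0.47  1.73  0.44  0.79 -0.02]
```

View pics/c6.png

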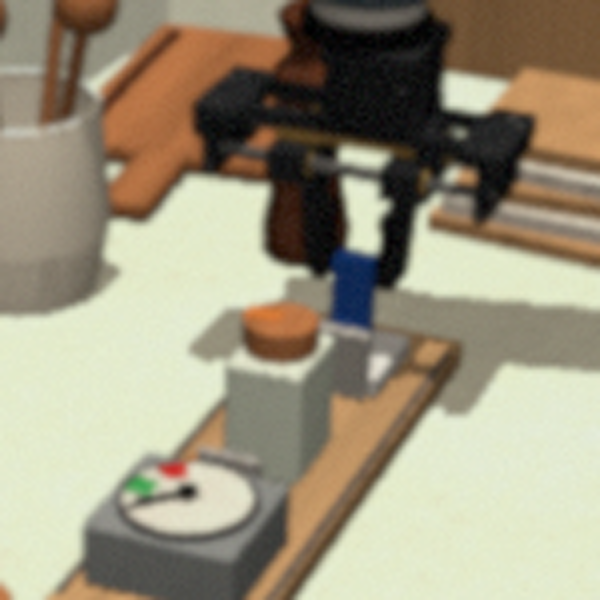

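The side view confirms the bias: the tips straddle the tab only about 15 mm below its top. I'll lower 10 mm more and grip.

Call:
play_rows:
  plan:
    - [[0, 0.1, 0], 0, 0]
    - [[0, 0, 0], 0, 0]
    - [[0, 0, -1], 0, 0]
    - [[0, 0, 0], 0, 0.3]
    - [[0, 0, 0], 0, 0.7]
    - [[0, 0, 0], 0, 1]
    - [[0, 0, 0], 0, 1]
    - [[0, 0, 0], 0, 1]
    - [[0, 0, 0], 0, 1]

```text
clock: 14.75
tcp_pos: [571.1, -219.1, 26.4]
ee_rot: [0.001, 0.696, 0.718, 0.001]
contact_force: [6.7, -0.0, -7.1]
finger_gap: 23.5
finger_force: 30.0
```

```bash
python3 st.py
```

```text
14.75 [ 571.1 -219.1   26.4] tooly 0.03 F [ 6.73 -0.04 -7.13] 23.53248096721412 30.012476798146963 [ 0.62  0.75 -0.47  1.73  0.45  0.77 -0.03]
```

Call:
play_rows:
  plan:
    - [[0.15, 0.2, 0], 0, 1]
    - [[-0.01, 0.5, 0], 0, 1]
    - [[-0.02, 0.8, 0], 0, 1]
    - [[-0.02, 0.8, 0], 0, 1]
    - [[-0.02, 0.8, 0], 0, 1]
    - [[-0.02, 0.5, 0], 0, 1]
    - [[-0.01, 0.4, 0], 0, 1]
    - [[-0.01, 0.3, 0], 0, 1]

```text
clock: 15.75
tcp_pos: [569.9, -180.4, 26.4]
ee_rot: [0.002, 0.697, 0.717, -0.001]
contact_force: [3.6, -8.8, -5.3]
finger_gap: 23.6
finger_force: 30.0
```

```bash
python3 st.py
```

```text
15.75 [ 569.9 -180.4   26.4] tooly 0.028 F [ 3.59 -8.76 -5.29] 23.616246888681967 30.005369866266847 [ 0.56  0.73 -0.46  1.77  0.46  0.75 -0.11]
```

Call:
play_rows:
  plan:
    - [[-0.01, 0.25, 0], 0, 1]
    - [[-0.01, 0.25, 0], 0, 1]
    - [[-0.01, 0.25, 0], 0, 1]
    - [[-0.01, 0.25, 0], 0, 1]
    - [[-0.01, 0.25, 0], 0, 1]
    - [[-0.01, 0.25, 0], 0, 1]
    - [[-0.01, 0.25, 0], 0, 1]
    - [[-0.01, 0.25, 0], 0, 1]
    - [[-0.01, 0.25, 0], 0, 1]
    - [[-0.01, 0.25, 0], 0, 1]
    - [[-0.01, 0.25, 0], 0, 1]
    - [[-0.01, 0.25, 0], 0, 1]
    - [[-0.01, 0.2, 0], 0, 1]
    - [[0, 0.1, 0], 0, 1]
    - [[0, 0, 0], 0, 1]

```text
clock: 17.62
tcp_pos: [568.9, -147.7, 26.4]
ee_rot: [0.002, 0.697, 0.717, -0.001]
contact_force: [3.8, -9.1, -5.2]
finger_gap: 23.5
finger_force: 30.0
```

```bash
python3 st.py; python3 - <<'E'
from h import *
s=vision.grab_frame('side'); t=vision.grab_frame('top')
f=lambda i,x,y,w,h,W,H:cv2.resize(cv2.convertScaleAbs(i[y:y+h,x:x+w],alpha=1.6),(W,H),interpolation=cv2.INTER_CUBIC)
cv2.imwrite('pics/c7.png',np.hstack([f(s,290,130,100,140,400,560),f(t,315,195,100,140,400,560)])); cv2.imwrite('pics/t7.png',t)
E
```

```text
17.625 [ 568.9 -147.7   26.4] tooly 0.028 F [ 3.78 -9.1  -5.18] 23.549177918469816 30.006654504686594 [ 0.51  0.71 -0.46  1.79  0.46  0.74 -0.17]
```

View pics/c7.png

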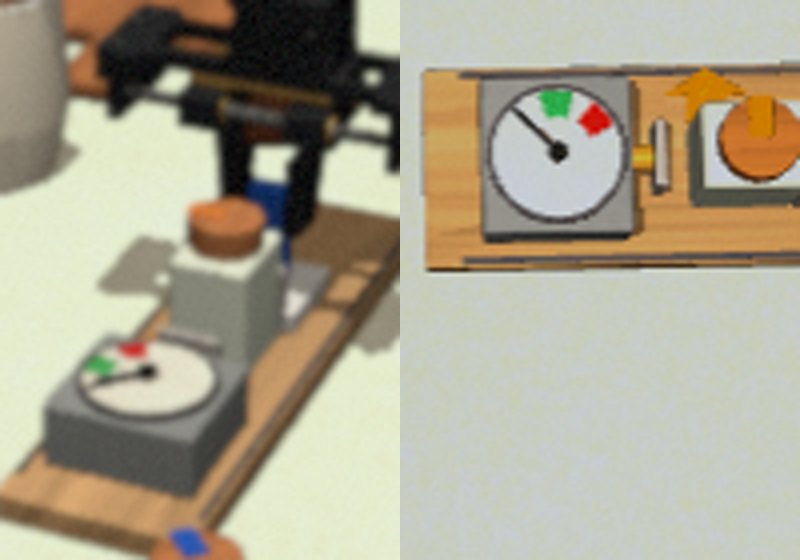

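The jar is being pushed squarely and the dial, visible from above, still reads zero. I'll write a pointer reader and then close the last stretch.

```bash
cat > dial.py <<'E'
from h import *
import sys
t=cv2.imread(sys.argv[1]) if len(sys.argv)>1 else vision.grab_frame('top')
K=cv2.cvtColor(t,cv2.COLOR_BGR2HSV)
yy,xx=np.mgrid[0:480,0:640]; hx,hy=354.5,233.0
d=np.hypot(xx-hx,yy-hy)
hub=(d<4)&(K[...,2]<60); hx,hy=xx[hub].mean(),yy[hub].mean(); d=np.hypot(xx-hx,yy-hy)
w=np.clip(100-K[...,2].astype(float),0,None)*(d>4)*(d<13)*(K[...,1]<120)
P=ray('top',[(hx,hy),((w*xx).sum()/w.sum(),(w*yy).sum()/w.sum())],62)[:,:2]; v=P[1]-P[0]
a=np.arctan2(v[1],v[0])-.028   # ccw from gauge +x
print('hub',hx,hy,'reading',0.75-a)
E
python3 dial.py pics/t7.png
```

```text
hub 353.8 232.3 reading 0.00024975686079509174
```

Call:
play_rows:
  plan:
    - [[-0.01, 0.2, 0], 0, 1]
    - [[-0.01, 0.2, 0], 0, 1]
    - [[0, 0.2, 0], 0, 1]
    - [[0, 0.1, 0], 0, 1]
    - [[0, 0, 0], 0, 1]
    - [[0, 0, 0], 0, 1]

```text
clock: 18.48
tcp_pos: [568.7, -140.8, 26.4]
ee_rot: [0.002, 0.697, 0.717, -0.001]
contact_force: [4.0, -9.7, -5.6]
finger_gap: 23.4
finger_force: 30.0
```

```bash
python3 dial.py; python3 st.py
```

```text
hub 353.8 232.3 reading 0.0004368939707636299
18.525 [ 568.7 -140.8   26.4] tooly 0.027 F [ 3.89 -9.64 -5.73] 23.58790243767951 30.007030153647065 [ 0.5   0.71 -0.46  1.8   0.46  0.74 -0.18]
```

Call:
play_rows:
  plan:
    - [[0, 0.1, 0], 0, 1]
    - [[0, 0.1, 0], 0, 1]
    - [[0, 0.1, 0], 0, 1]
    - [[0, 0, 0], 0, 1]
    - [[0, 0, 0], 0, 1]

```text
clock: 19.15
tcp_pos: [568.6, -137.9, 26.4]
ee_rot: [0.002, 0.697, 0.717, -0.001]
contact_force: [3.7, -10.0, -4.7]
finger_gap: 23.6
finger_force: 30.0
```

```bash
python3 dial.py; python3 st.py
```

```text
hub 353.8 232.3 reading -0.00018221849988309113
19.2 [ 568.6 -137.9   26.4] tooly 0.027 F [ 4.11 -9.4  -4.97] 24.12500637890348 30.007488895207644 [ 0.5   0.71 -0.46  1.8   0.46  0.73 -0.19]
```

Call:
play_rows:
  plan:
    - [[0, 0.1, 0], 0, 1]
    - [[0, 0.1, 0], 0, 1]
    - [[0, 0, 0], 0, 1]
    - [[0, 0, 0], 0, 1]

```text
clock: 19.7
tcp_pos: [568.5, -135.9, 26.4]
ee_rot: [0.002, 0.697, 0.717, -0.001]
contact_force: [3.2, -10.9, -4.9]
finger_gap: 23.7
finger_force: 30.0
```

```bash
python3 dial.py; python3 st.py
```

```text
hub 353.8 232.3 reading 0.0005857462223572973
19.75 [ 568.5 -135.9   26.4] tooly 0.027 F [  3.52 -10.7   -4.56] 23.600230887955178 30.007771784439683 [ 0.49  0.71 -0.46  1.8   0.46  0.73 -0.19]
```

Call:
play_rows:
  plan:
    - [[0, 0.1, 0], 0, 1]
    - [[0, 0.05, 0], 0, 1]
    - [[0, 0, 0], 0, 1]
    - [[0, 0, 0], 0, 1]

```text
clock: 20.25
tcp_pos: [568.5, -134.5, 26.4]
ee_rot: [0.002, 0.697, 0.717, -0.001]
contact_force: [3.2, -10.0, -5.3]
finger_gap: 24.1
finger_force: 30.0
```

```bash
python3 dial.py; python3 st.py
```

```text
hub 353.8 232.3 reading 0.0006537380891351585
20.3 [ 568.5 -134.6   26.4] tooly 0.027 F [ 3.35 -9.6  -4.56] 23.605406256743944 30.00821214169264 [ 0.49  0.71 -0.46  1.8   0.46  0.73 -0.19]
```

Call:
play_rows:
  plan:
    - [[0, 0.1, 0], 0, 1]
    - [[0, 0.05, 0], 0, 1]
    - [[0, 0, 0], 0, 1]
    - [[0, 0, 0], 0, 1]

```text
clock: 20.8
tcp_pos: [568.4, -133.1, 26.4]
ee_rot: [0.002, 0.697, 0.717, -0.001]
contact_force: [3.3, -10.4, -5.1]
finger_gap: 23.9
finger_force: 30.0
```

```bash
python3 dial.py; python3 st.py
```

```text
hub 353.8 232.3 reading 0.03207036878992098
20.85 [ 568.4 -133.1   26.4] tooly 0.027 F [ 2.43 -9.34 -4.93] 23.900257472167908 30.008763391524553 [ 0.49  0.71 -0.46  1.8   0.46  0.73 -0.19]
```

Contact: the pointer has just started to move. I'll go in small steps from here.

Call:
play_rows:
  plan:
    - [[0, 0.1, 0], 0, 1]
    - [[0, 0.1, 0], 0, 1]
    - [[0, 0, 0], 0, 1]
    - [[0, 0, 0], 0, 1]

```text
clock: 21.35
tcp_pos: [568.4, -131.8, 26.4]
ee_rot: [0.002, 0.698, 0.717, -0.002]
contact_force: [2.6, -11.0, -4.7]
finger_gap: 23.6
finger_force: 30.0
```

```bash
python3 dial.py; python3 st.py
```

```text
hub 353.94736842105266 232.3684210526316 reading 0.18139861542884073
21.4 [ 568.4 -131.8   26.4] tooly 0.027 F [  2.67 -11.83  -4.8 ] 23.414976459869067 30.011897776275873 [ 0.49  0.71 -0.46  1.81  0.46  0.73 -0.2 ]
```

Call:
play_rows:
  plan:
    - [[0, 0.1, 0], 0, 1]
    - [[0, 0.1, 0], 0, 1]
    - [[0, 0.1, 0], 0, 1]
    - [[0, 0, 0], 0, 1]
    - [[0, 0, 0], 0, 1]

```text
clock: 22.02
tcp_pos: [568.3, -130.2, 26.4]
ee_rot: [0.003, 0.698, 0.716, -0.002]
contact_force: [2.3, -13.8, -5.2]
finger_gap: 23.5
finger_force: 30.0
```

```bash
python3 dial.py; python3 st.py
```

```text
hub 354.0 232.5 reading 0.3058987791420933
22.075 [ 568.3 -130.1   26.4] tooly 0.026 F [  3.21 -13.36  -5.01] 23.6522551438239 30.018374109640718 [ 0.48  0.71 -0.46  1.81  0.46  0.73 -0.2 ]
```

```bash
cat > dial.py <<'E'
from h import *
import sys
def read(t):
    K=cv2.cvtColor(t,cv2.COLOR_BGR2HSV); g=cv2.resize(t[213:253,334:374],None,fx=8,fy=8,interpolation=cv2.INTER_CUBIC)
    H=cv2.cvtColor(g,cv2.COLOR_BGR2HSV); yy,xx=np.mgrid[0:320,0:320]; X=(xx+.5)/8+333.5; Y=(yy+.5)/8+212.5
    w=np.clip(90-H[...,2].astype(float),0,None)*(H[...,1]<120)
    d=np.hypot(X-353.9,Y-232.4); w=w*(d<13.5); m=w>0
    P=ray('top',np.c_[X[m],Y[m]],62)[:,:2]; ww=w[m]; hub=ray('top',[(353.9,232.4)],62)[0,:2]
    mu=np.average(P,0,ww); C=(P-mu).T@((P-mu)*ww[:,None]); v=np.linalg.eigh(C)[1][:,1]; v*=np.sign(v@(mu-hub))
    return 0.75-np.arctan2(v[1],v[0])+.028
if __name__=='__main__':
    t=vision.grab_frame('top'); cv2.imwrite('pics/tl.png',t)
    print('zero',[round(read(cv2.imread(f'pics/{n}.png')),3) for n in('top0','t5','t7')],'now',read(t))
E
python3 dial.py; python3 -c "
import cv2
cv2.imwrite('pics/c8.png',cv2.resize(cv2.convertScaleAbs(cv2.imread('pics/tl.png')[208:258,330:430],alpha=1.6),(800,400),interpolation=cv2.INTER_CUBIC))"
```

```text
zero [np.float64(-0.012), np.float64(-0.013), np.float64(-0.013)] now 0.11458859037069688
```

View pics/c8.png

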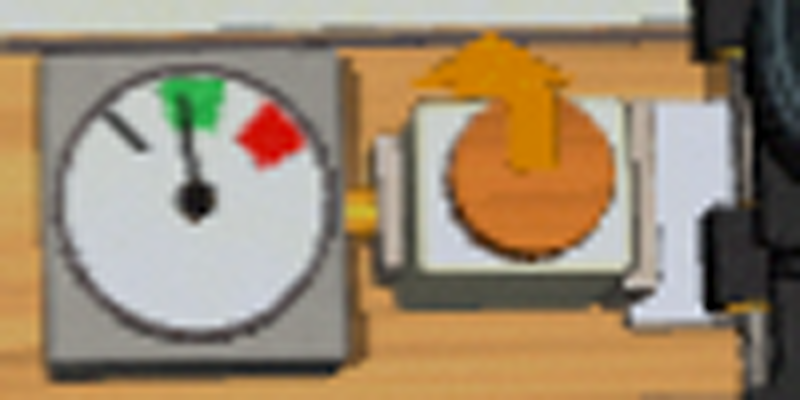

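The pointer (crop tip (183,97), hub (197,200)) is in the green at about 0.65 rad. My reader was confused by the fixed zero mark printed on the dial. I'll give a small final nudge, unload the push, release and lift away.

Call:
play_rows:
  plan:
    - [[0, 0.06, 0], 0, 1]
    - [[0, 0, 0], 0, 1]
    - [[0, 0, 0], 0, 1]
    - [[0, -0.2, 0], 0, 1]
    - [[0, -0.2, 0], 0, 1]
    - [[0, 0, 0], 0, 1]
    - [[0, 0, 0], 0, 0.5]
    - [[0, 0, 0], 0, 0]
    - [[0, 0, 0], 0, -0.5]
    - [[0, 0, 0], 0, -0.5]
    - [[0, 0, 0], 0, -0.5]
    - [[0, 0, 2], 0, -0.5]
    - [[0, 0, 4], 0, -0.5]
    - [[0, 0, 5], 0, -0.5]
    - [[0, -4, 2], 0, -0.5]
    - [[0, -4, 0], 0, -0.5]
    - [[0, -4, 0], 0, -0.5]
    - [[0, -4, 0], 0, -0.5]
    - [[0, 0, 0], 0, -0.5]
    - [[0, 0, 0], 0, -0.5]

```text
clock: 24.62
tcp_pos: [568.3, -285.7, 157.3]
ee_rot: [0.0, 0.696, 0.718, 0.001]
contact_force: [-0.0, -0.4, 1.2]
finger_gap: 66.2
finger_force: 0.0
```

```bash
python3 st.py; python3 - <<'E'
from h import *
t=vision.grab_frame('top'); s=vision.grab_frame('side')
f=lambda i,x,y,w,h,W,H:cv2.resize(cv2.convertScaleAbs(i[y:y+h,x:x+w],alpha=1.6),(W,H),interpolation=cv2.INTER_CUBIC)
cv2.imwrite('pics/c9.png',np.hstack([f(t,330,195,70,80,490,560),f(s,290,160,90,160,310,560)]))
K=cv2.cvtColor(t,cv2.COLOR_BGR2HSV); yy,xx=np.mgrid[0:480,0:640]; hx,hy=354.2,232.5; d=np.hypot(xx-hx,yy-hy); an=np.arctan2(hx-xx,hy-yy)  # left of up
w=np.clip(100-K[...,2].astype(float),0,None)*(d>4)*(d<13)*(abs(an)<.6); print('reading ~',0.75-np.arctan2((w*(hx-xx)).sum(),(w*(hy-yy)).sum())+.025)
E
```

```text
24.625 [ 568.3 -285.7  157.3] tooly 0.031 F [-0.05 -0.44  1.17] 66.20652803812848 0.0 [ 0.75  0.61 -0.52  1.59  0.34  1.03  0.16]
reading ~ 0.6606205524022186
```

View pics/c9.png

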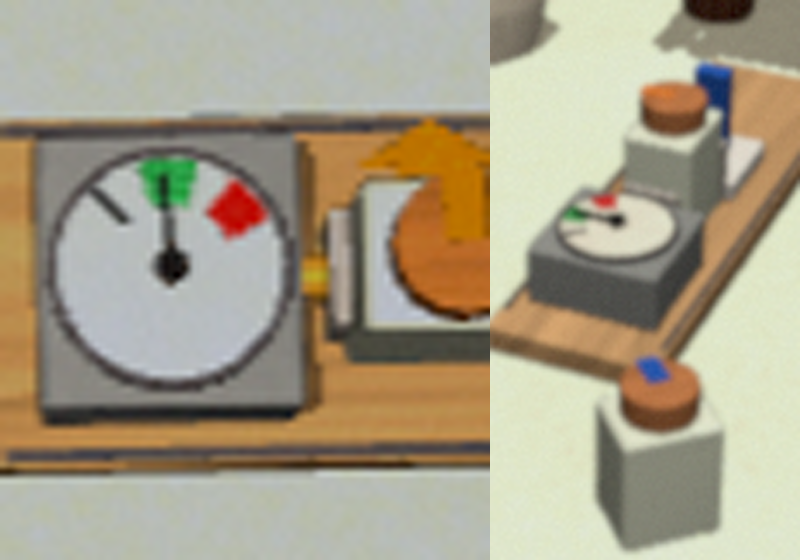

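The pointer rests well inside the green (tip at crop (165,178), about 0.7 rad). The jar is upright and clamped squarely, and the gripper is clear.

```bash
python3 -c "
from rig import ticket
print(ticket.finish_job())"
```

```text
the job is handed in; nothing more can be done
None
```

The job is handed in: the orange-labelled jar stands clamped in the gauge with its label to the arrow side, the pointer in the green (about 0.7 rad) and the arm clear; the judge's result was not shown.

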